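Sort the repair bench into the toolbox trays

TASK

Tidy the repair bench: lay the screwdriver flat in the long narrow tray, lengthwise, stand both solder spools upright in the square tray, and set the two flux tins flat in the two-bay tray, one in each bay. Set each thing down on the tray's floor rather than dropping it, let go of everything, and do not shift the drill or the tape roll.

Things in the scene. Friction and masses are not known exactly. Their poses are not given: they have to be found in the camera images.
- spool1: Solder spool: reel full of solder wire, standing upright on one flange: green plastic end flanges 44 mm across and 4 mm thick, 41 mm across the bright metal winding between them, 50 mm tall, about 0.18 kg; a dark spot marks the middle of its top. Origin: centre of its underside; z up along its axis. Its yaw means nothing
- spool2: Second solder spool, the same as the first: reel full of solder wire, standing upright on one flange: green plastic end flanges 44 mm across and 4 mm thick, 41 mm across the bright metal winding between them, 50 mm tall, about 0.18 kg; a dark spot marks the middle of its top. Origin: centre of its underside; z up along its axis. Its yaw means nothing
- tin1: Flux tin: low round metal flux tin, shut and full, lid up: 54 mm across, 30 mm tall (the top 10 mm is the lid, the body below 53 mm across), about 0.09 kg, bare metal. Origin: centre of its underside; z up along its axis. Its yaw means nothing
- tin2: Second flux tin, the same as the first: low round metal flux tin, shut and full, lid up: 54 mm across, 30 mm tall (the top 10 mm is the lid, the body below 53 mm across), about 0.09 kg, bare metal. Origin: centre of its underside; z up along its axis. Its yaw means nothing
- screwdriver: Screwdriver lying flat, 155 mm long in all. Square black plastic handle 26 x 26 mm thick and 90 mm long with rounded edges and yellow stripes, then a black collar and a thin steel shaft 6 mm thick; about 0.09 kg. Origin: on its long axis at mid-length, so 13 mm above what it lies on. x runs along it, from the handle to the steel tip: the handle spans x = -77.5 to +12.5 mm (its middle, close to the centre of mass, at x = -32.5 mm), the shaft x = +12.5 to +77.5 mm
- tool_tray: Long narrow grey plastic tray, one open space, 205 x 92 mm outside (x, y), 197 x 84 mm inside; x along its length. Fixed to the table. Origin: centre of its underside, on the table; z up. Floor 4 mm thick, walls 4 mm thick, top of the walls 12 mm above the table.
- tin_tray: Oblong grey plastic tray, 165 x 110 mm outside (x, y), parted into two equal bays by one 4 mm wall across its middle, as high as the outer walls (it stands at x = 0 and runs along y); each bay 76.5 x 102 mm inside, centred at x = +40 and -40 mm, y = 0. Fixed to the table. Origin: centre of its underside, on the table; z up. Floor 4 mm thick, walls 4 mm thick, top of the walls 12 mm above the table.
- spool_tray: Square grey plastic tray, one open space, 120 x 120 mm outside, 112 x 112 mm inside. Fixed to the table. Origin: centre of its underside, on the table; z up. Floor 4 mm thick, walls 4 mm thick, top of the walls 12 mm above the table.
- drill: Bystander: green and black cordless drill standing on its battery, about 220 mm tall, foot 115 x 75 mm, outside the work to the robot's left. Origin: centre of its underside
- tape_roll: Bystander: yellow ring of tape lying flat, 84 mm across, 20 mm tall, beyond the trays. Origin: centre of its underside

How it is judged:
By the outcome, as a careful person would: the job done as asked, in the order asked, and still so for the second after the job is handed in, with the robot touching nothing.
It also fails if it takes over 120 s, if anything falls off the work surface, if the arm or the gripper's body presses on something with over 40 N, if the wrist force passes 120 N, or if a joint passes its speed limit or range.

ROBOT

A 6-joint arm with a two-finger parallel gripper is mounted at the origin on the work surface. World frame = base frame: x ahead of the robot, y to its left, z up, the work surface at z = 0. Lengths are in m, angles in rad, forces in N, time in s.
With the tool pointing down it reaches from about 0.15 to 0.775 m from the base axis. Payload 6.1 kg.
Tool frame: the origin (TCP) lies on the front face of the gripper's body, between the roots of the fingers; the fingertips stand 73 mm ahead of it and the grasp point (between the pads) lies 54 mm ahead of it; z points along the fingers, y is the line along which they close (so a half turn about z gives the same grasp; the last joint's range is limited). The gripper opens to 85 mm and grips with 20 to 120 N. Pads are 22 mm wide; open, the fingers measure 114 mm over their backs; the gripper's body (76 mm by 85 mm) begins 54 mm behind the grasp point. The pads swing forward as they close: fully open they stand 13 mm farther back than shut.
Start: joints at [-1.336, 0.126, -0.04, 1.405, 0, 1.571], TCP at [0.122, -0.511, 0.304] pointing down, gripper open.
Joint ranges: [-2.72, 2.72], [-0.95, 1.95], [-1.27, 1.35], [-1.78, 2.02], [-1.46, 1.47], [-3.14, 3.14]. Speed limits (rad/s): [2.39, 2.39, 3.01, 3.14, 3.14, 3.14].

INTERFACE

Orientations are given as a rotation vector (axis times angle).
In Python, from station import bot, release, grasp, planner, status, cams, finish_job gives the robot as it stands. Calls block until the motion is done:
- bot.movep(position, orientation): joint-space move of the TCP to a pose.
- bot.movel(position, feed=0.15, rotation=None, threshold=None): straight line of the TCP; rotation=None keeps the orientation; feed is the mean speed in m/s. With threshold (N) it stops when the force on the tool has changed by that much, and returns True; else False.
- bot.set_joints(angles): joint-space move.
- release() and grasp(): open the fingers fully, or close them until they stop; the grip force is fixed at half the most.
- bot.pause(seconds).
- planner.ik(position, orientation): joint angles nearest the present ones, or None.
- status.get_obs(): the state.
- cams.capture(name): name is "side" or "top" or "wrist"; returns (picture, depth): 400x640x3 uint8, red, green, blue; 400x640 float32, m along the optical axis (not along the pixel's ray), 0 where there is no reading.
- cams.calibration(name): a dict with "K" (3x3 intrinsics, pixels), "rvec" (rotation vector, rad) and "tvec" (3), from world to camera coordinates, as OpenCV has them; the wrist camera has in their place "hand_eye" (4x4, takes a point from camera to tool coordinates, whose origin is the TCP and whose axes are the flange's). Camera axes: x right, y down, z forward; pixel columns grow to the right and rows downward; lengths in m; the calibration is good to about 2 mm. A picture is of the moment at which its call begins: read the wrist's pose just before it. calibration takes no time and is no camera call.
A pose or a line that the arm cannot do raises bot.PlanningError and nothing moves.
- finish_job(): hands the job in; it is judged then, once.
The state is a dict: "time_s": time; "q": joint angles; "joint_velocities": joint speeds; "joint_efforts": joint torques, N m; "tool_pos": TCP position; "ee_rot": TCP orientation; "force": force on the tool from outside, world axes, zero at the start; "torque": the same for the moment, N m; "opening": opening from 0.0 (shut) to 1.0 (fully open); "gripper_force": force on a finger pad.
Only numpy, scipy, OpenCV 4.12 (cv2) and the standard library are available. Lean on these libraries where they do the work, as an engineer would, in place of code of your own. Each camera call takes 0.05 s, during which the arm holds its last target. There are 200 camera calls.

## Working session

There is one attempt and no reset: what is moved stays moved. The work goes in short steps, each a Python script; the robot and the scene stay as the last script left them, time stands still between calls to the robot, and variables do not carry over. Pictures are saved under pics/ and viewed, at most 14 in all, crops included, and the job is handed in when it is done.

```bash
ls; mkdir -p pics
cat > h.py <<'E'
import numpy as np, cv2
from scipy.spatial.transform import Rotation as R
from station import bot, release, grasp, planner, status, cams, finish_job
def cap(name):
    o=status.get_obs(); im,d=cams.capture(name); c=cams.calibration(name); K=np.array(c["K"])
    if name=="wrist":
        T=np.eye(4);T[:3,:3]=R.from_rotvec(o["ee_rot"]).as_matrix();T[:3,3]=o["tool_pos"];T=T@np.array(c["hand_eye"])
    else:
        M=np.eye(4);M[:3,:3]=R.from_rotvec(np.ravel(c["rvec"])).as_matrix();M[:3,3]=np.ravel(c["tvec"]);T=np.linalg.inv(M)
    v,u=np.mgrid[:400,:640]; 
    P=np.stack([(u-K[0,2])/K[0,0]*d,(v-K[1,2])/K[1,1]*d,d],-1)@T[:3,:3].T+T[:3,3]
    P[d<=0]=np.nan
    return im,P
def save(n,im): cv2.imwrite(n,im[:,:,::-1])
E
python3 - <<'E'
from h import *
o=status.get_obs();print({k:np.round(v,3) for k,v in o.items()})
print(R.from_rotvec(o["ee_rot"]).as_matrix().round(2))
for n in("top","side"):
    im,P=cap(n);save(f"pics/{n}0.png",im);np.save(f"{n}.npy",P)
print(cams.calibration("wrist"))
E
```

```text
pics
{'time_s': np.float64(0.0), 'q': array([-1.336,  0.126, -0.041,  1.405, -0.   ,  1.571]), 'joint_velocities': array([ 0.001, -0.001, -0.002, -0.001, -0.002,  0.001]), 'joint_efforts': array([-1.0000e-03, -4.3592e+01,  3.5292e+01,  1.7000e-02, -0.0000e+00,
       -0.0000e+00]), 'tool_pos': array([ 0.122, -0.51 ,  0.303]), 'ee_rot': array([-3.118, -0.368,  0.   ]), 'force': array([-0.579,  0.269, -0.626]), 'torque': array([-0.011,  0.021, -0.009]), 'gripper_force': np.float64(0.0), 'opening': np.float64(0.998)}
[[ 0.97  0.23 -0.  ]
 [ 0.23 -0.97  0.  ]
 [-0.   -0.   -1.  ]]
{'K': array([[299.98370575,   0.        , 316.64321925],
       [  0.        , 299.98370575, 193.6704359 ],
       [  0.        ,   0.        ,   1.        ]]), 'hand_eye': array([[ 3.06825172e-04, -9.57089618e-01, -2.89791941e-01,
         7.39340851e-02],
       [ 9.99999777e-01,  1.21771456e-04,  6.56605241e-04,
         2.56005350e-04],
       [-5.93141673e-04, -2.89792078e-01,  9.57089442e-01,
        -6.82825266e-02],
       [ 0.00000000e+00,  0.00000000e+00,  0.00000000e+00,
         1.00000000e+00]])}
```

View pics/top0.png

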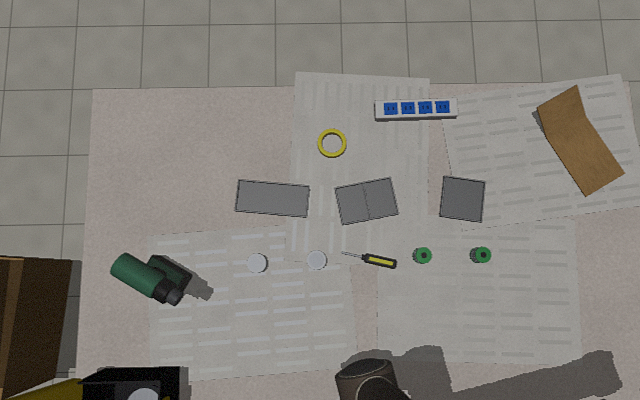

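View pics/side0.png

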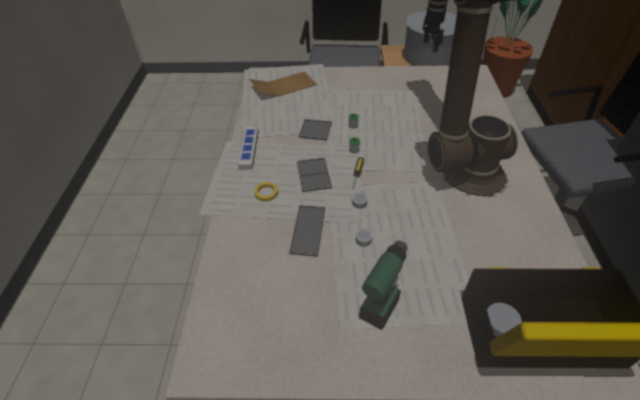

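The top view shows the tool tray at (272,198), the tin tray at (367,201) and the spool tray at (462,199). The tins are at (257,263) and (317,260), the screwdriver runs from its tip at (342,252) to its handle at (396,266), and the spools are at (422,255) and (481,254). The side view agrees.

Run:
```python
from h import *
im=cv2.imread("pics/top0.png")[:,:,::-1];P=np.load("top.npy")
g=im.astype(int).mean(-1);sat=im.max(-1).astype(int)-im.min(-1)
for n,(u0,v0,u1,v1) in dict(tool=(228,172,318,224),tin=(328,170,406,232),spool=(434,168,492,228)).items():
    m=np.zeros(g.shape,np.uint8);m[v0:v1,u0:u1]=((g<140)&(sat<25))[v0:v1,u0:u1]
    q=P[m>0];q=q[np.isfinite(q[:,0])];r=cv2.minAreaRect((q[:,:2]*1000).astype(np.float32))
    print(n,r,np.median(q[:,2]),cv2.boxPoints(r).round().tolist())
for n,(u,v) in dict(tin1=(257,263),tin2=(317,260),sd_tip=(343,252),sd_h=(380,261),sd_end=(396,266),sp1=(423,255),sp2=(482,255),tape=(332,130),drill=(150,280)).items():
    w=P[v-12:v+13,u-12:u+13].reshape(-1,3);hi=w[w[:,2]>0.02] if n[:2]!='sd' else w[:0]
    print(n,P[v,u].round(3),hi.mean(0).round(3) if len(hi) else '',len(hi), np.nanmax(w[:,2]).round(3))
print(P[240,350],P[300,250])
```

```text
tool ((613.4855346679688, 276.5366516113281), (147.6880340576172, 228.1398162841797), 0.24911905825138092) 0.004887578737771681 [[539.0, 390.0], [540.0, 162.0], [688.0, 163.0], [687.0, 391.0]]
tin ((599.6416015625, -12.130264282226562), (127.56087493896484, 207.8158721923828), 4.493124485015869) 0.00487319474623249 [[528.0, 86.0], [544.0, -121.0], [671.0, -111.0], [655.0, 96.0]]
spool ((603.506591796875, -273.2083740234375), (164.5435333251953, 169.10606384277344), 86.30907440185547) 0.004307437256655389 [[514.0, -350.0], [683.0, -361.0], [693.0, -197.0], [524.0, -186.0]]
tin1 [0.428 0.31  0.032] [0.429 0.312 0.031] 313 0.037
tin2 [0.433 0.147 0.03 ] [0.434 0.149 0.031] 306 0.038
sd_tip [0.453 0.075 0.02 ]  0 0.022
sd_h [ 0.426 -0.026  0.028]  0 0.033
sd_end [ 0.412 -0.07   0.023]  0 0.033
sp1 [ 0.439 -0.139  0.05 ] [ 0.44  -0.139  0.048] 232 0.058
sp2 [ 0.436 -0.298  0.051] [ 0.438 -0.299  0.047] 257 0.056
tape [0.803 0.096 0.018] [0.79  0.099 0.022] 76 0.027
drill [0.393 0.529 0.218] [0.393 0.533 0.206] 620 0.222
[0.48673935 0.05275794 0.0012718 ] [0.32826645 0.33276801 0.00433242]
```

```bash
cat >> h.py <<'E'
def down(yaw):  # tool x at angle yaw in world, z down; tool y = (sin yaw,-cos yaw)
    return (R.from_euler('z',yaw)*R.from_rotvec([np.pi,0,0])).as_rotvec()
E
python3 - <<'E'
from h import *
bot.movep([0.56,0,0.42],down(0))
im,P=cap("wrist");save("pics/w1.png",im);np.save("w1.npy",P)
print(status.get_obs()["tool_pos"],status.get_obs()["time_s"])
E
```

```text
[ 5.59978197e-01 -2.53860952e-04  4.19955056e-01] 4.05
```

View pics/w1.png

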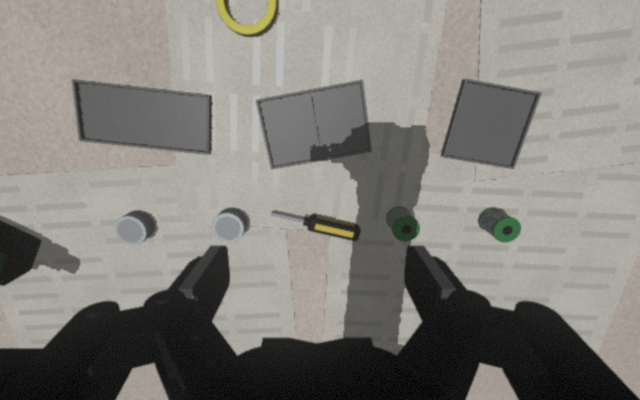

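The wrist view shows every item. The tray rim corners are tool (74,81)…(211,153), tin (257,99)…(371,152) and spool (464,80)…(514,168). The tins are at (131,228) and (229,226), the screwdriver runs (272,213)→(359,232), and the spools are at (405,229) and (507,230).

Run:
```python
from h import *
P=np.load("w1.npy");o=status.get_obs();c=cams.calibration("wrist");K=np.array(c["K"])
T=np.eye(4);T[:3,:3]=R.from_rotvec(o["ee_rot"]).as_matrix();T[:3,3]=o["tool_pos"];T=T@np.array(c["hand_eye"])
def pl(u,v,z):
    d=T[:3,:3]@np.array([(u-K[0,2])/K[0,0],(v-K[1,2])/K[1,1],1]);return (T[:3,3]+d*(z-T[2,3])/d[2])[:2]
for n,cs in dict(tool=[(74,81),(212,96),(211,153),(80,139)],tin=[(257,99),(362,81),(371,152),(273,168)],spool=[(464,80),(540,93),(514,168),(442,155)]).items():
    q=np.array([pl(*a,.012) for a in cs]);e=q[1]-q[0]+q[2]-q[3]
    print(n,q.mean(0).round(4),"len",np.linalg.norm(e)/2,np.linalg.norm(q[3]-q[0]+q[2]-q[1])/2,"ang",np.degrees(np.arctan2(e[1],e[0])))
def seg(u0,v0,u1,v1,zl,zh):
    w=P[v0:v1,u0:u1].reshape(-1,3);return w[(w[:,2]>zl)&(w[:,2]<zh)]
for n,b,z in (("tin1",(105,200,165,250),.024),("tin2",(205,200,255,245),.024),("sp1",(380,200,425,245),.042),("sp2",(470,200,530,250),.042)):
    w=seg(*b,z,.07);ctr,r=cv2.minEnclosingCircle((w[:,:2]*1000).astype(np.float32));print(n,w.mean(0).round(4),np.round(ctr,1),r,len(w))
w=seg(265,203,365,245,.017,.05);r=cv2.minAreaRect((w[:,:2]*1000).astype(np.float32));print("handle",r,cv2.boxPoints(r).round())
print("tip",pl(272,213,.014), "end",pl(359,232,.013))
```

```text
tool [0.6116 0.264 ] len 0.20455967005863152 0.08656378943307202 ang -96.09082587461073
tin [0.5992 0.0009] len 0.15955855147222606 0.10795840960023607 ang -80.72519144214469
spool [ 0.6005 -0.2696] len 0.1197157626269966 0.11509550443611029 ang -99.50731433192773
tin1 [0.432  0.3096 0.028 ] [431.1 310.7] 27.096864700317383 778
tin2 [0.4372 0.1469 0.0281] [436.3 147.7] 27.033157348632812 770
sp1 [ 0.4436 -0.1418  0.0481] [ 442. -142.] 22.363895416259766 560
sp2 [ 0.4419 -0.302   0.048 ] [ 441.3 -303.7] 22.804710388183594 578
handle ((431.58477783203125, -25.630203247070312), (97.83331298828125, 24.970874786376953), 75.90487670898438) [[408. -70.]
 [432. -76.]
 [456.  19.]
 [431.  25.]]
tip [0.456412   0.07444213] end [ 0.42111707 -0.0736863 ]
```

```bash
cat >> h.py <<'E'
def pick(xy,yaw,z,zt=0.2):
    yaw=np.radians(yaw); bot.movep([*xy,zt],down(yaw)); bot.movel([*xy,z],feed=0.2); grasp()
    o=status.get_obs(); print("grip",o["opening"],o["gripper_force"],o["tool_pos"].round(4),o["time_s"])
    bot.movel([*xy,zt],feed=0.2); o=status.get_obs(); print("lifted",o["opening"],o["gripper_force"],o["force"].round(2))
def place(xy,yaw,z,zt=0.2):
    bot.movep([*xy,zt],down(np.radians(yaw))); bot.movel([*xy,z+0.012],feed=0.2); bot.pause(0.15)
    hit=bot.movel([*xy,z-0.004],feed=0.03,threshold=4)
    o=status.get_obs(); print("place",hit,o["tool_pos"].round(4),o["force"].round(2))
    release(); bot.movel([*xy,zt],feed=0.2); o=status.get_obs(); print("t",o["time_s"],o["opening"])
def ax(a): return np.array([np.cos(np.radians(a)),np.sin(np.radians(a))])
TOOL=np.array([.6116,.264]); TIN=np.array([.5992,.0009]); SPOOL=np.array([.6005,-.2696])
E
python3 - <<'E'
from h import *
pick([.431,-.029],76.2,.080)
im,P=cap("wrist");save("pics/w2.png",im)
E
```

```text
grip 0.29209141110587483 60.4271399974823 [ 0.4316 -0.029   0.0807] 9.425
lifted 0.2869171102668797 59.56397294998169 [-0.72 -0.09 -1.33]
```

View pics/w2.png

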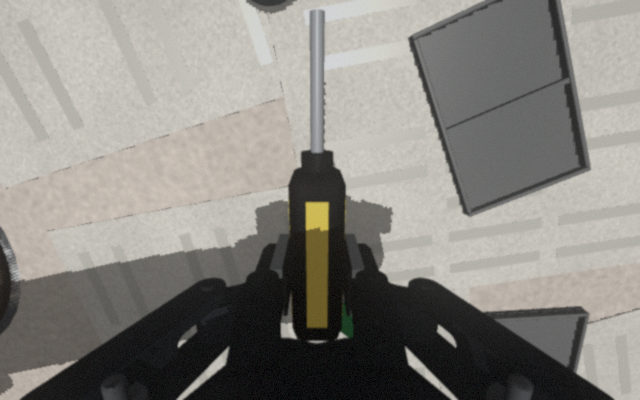

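The screwdriver is held straight between the pads, with its shaft pointing up the image at x≈317. Next I place it and check the first spool.

Run:
```python
from h import *
a=83.9
place(TOOL-.0325*ax(a),a,.0847)
im,P=cap("wrist");save("pics/w3.png",im)
pick([.442,-.142],80.5,.087)
place(SPOOL+.027*ax(80.5),80.5,.0915)
im,P=cap("wrist");save("pics/w4.png",im)
```

```text
place True [0.6084 0.2318 0.0848] [0.45 0.51 3.86]
t 14.025 1.0002587136670666
grip 0.4859506909879872 59.62324488675222 [ 0.4426 -0.1422  0.0882] 16.8083
lifted 0.4804684322340254 60.86555281654 [ 0.65 -0.01 -2.9 ]
place True [ 0.6051 -0.243   0.0923] [-0.54  0.28  4.48]
t 20.7333 1.0002725943136535
```

View pics/w3.png

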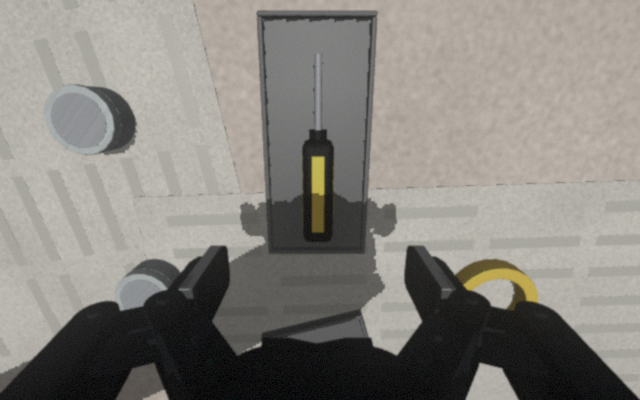

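View pics/w4.png

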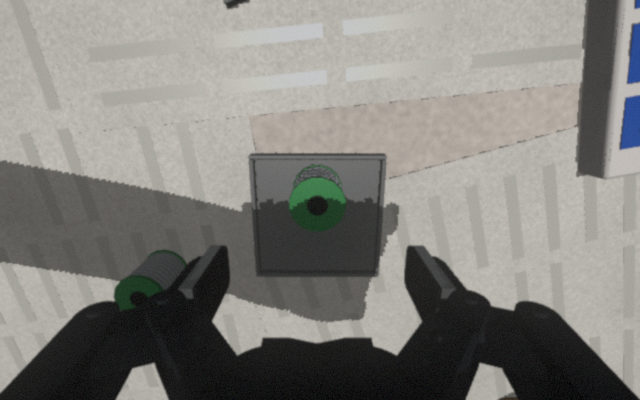

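The screwdriver lies lengthwise at the middle of its tray (318,145). Spool 1 stands in the +y half of the square tray (317,200). Next come the other spool and both tins.

Run:
```python
from h import *
pick([.4415,-.303],80.5,.087)
place(SPOOL-.027*ax(80.5),80.5,.0915)
im,P=cap("wrist");save("pics/w5.png",im)
pick([.4315,.3105],-80.7,.080)
place(TIN+.040*ax(99.3),-80.7,.085)
im,P=cap("wrist");save("pics/w6.png",im)
```

```text
grip 0.48328424978427836 59.66227948665619 [ 0.4419 -0.3034  0.0884] 22.7333
lifted 0.48765857323079276 60.729628801345825 [-0.41 -0.52 -2.04]
place True [ 0.5962 -0.2963  0.0925] [ 0.06 -0.21  3.12]
t 26.525 0.9984739143036745
grip 0.6089193967273149 61.67151611298323 [0.4323 0.3111 0.0818] 29.975
lifted 0.6064745054577115 62.574566043913364 [ 0.09 -0.24 -1.21]
place True [0.593  0.0403 0.0859] [-1.22 -0.25  5.35]
t 34.3333 0.9987896488124051
```

View pics/w5.png

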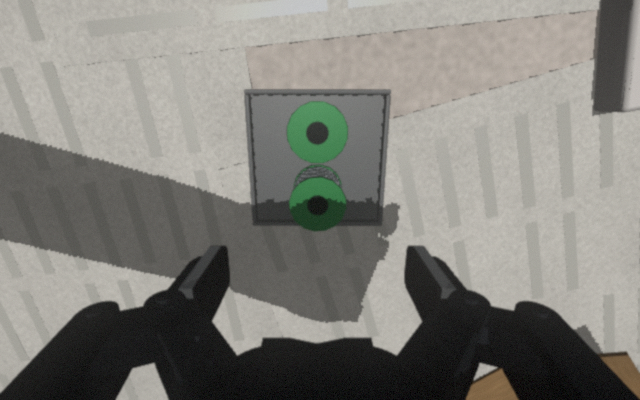

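View pics/w6.png

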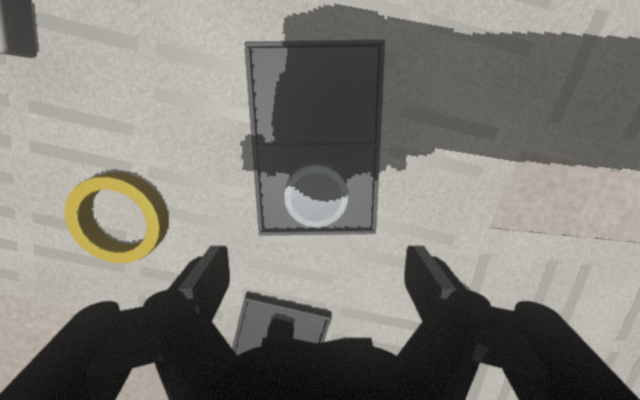

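Both spools stand upright in the square tray, (317,132) and (317,205), with a gap between them. Tin 1 sits in its bay at (317,195). Only the last tin is left.

Run:
```python
from h import *
pick([.4366,.1475],-80.7,.080)
place(TIN-.040*ax(99.3),-80.7,.085)
bot.movep([0.56,0,0.42],down(0))
im,P=cap("wrist");save("pics/w7.png",im)
print(status.get_obs()["time_s"])
def seg(u0,v0,u1,v1,zl,zh):
    w=P[v0:v1,u0:u1].reshape(-1,3);return w[(w[:,2]>zl)&(w[:,2]<zh)]
for n,b,z in (("tins",(250,75,380,180),.028),("spools",(430,70,545,170),.048),("sd",(70,75,215,155),.022)):
    w=seg(*b,z,.07);print(n,np.percentile(w[:,2],[50,95]).round(4),w.mean(0).round(4))
```

```text
grip 0.604152962076162 61.54163494706154 [0.4375 0.1478 0.0817] 36.3333
lifted 0.6061972163647135 62.591074369847775 [-0.11 -0.18 -0.57]
place True [ 0.6059 -0.0387  0.0857] [-1.29  0.39  4.64]
t 40.4833 1.0028123441493648
41.75
tins [0.0323 0.0337] [6.004e-01 6.000e-04 3.230e-02]
spools [0.0522 0.0537] [ 0.6012 -0.2687  0.0522]
sd [0.0276 0.0295] [0.6093 0.2295 0.0273]
```

View pics/w7.png

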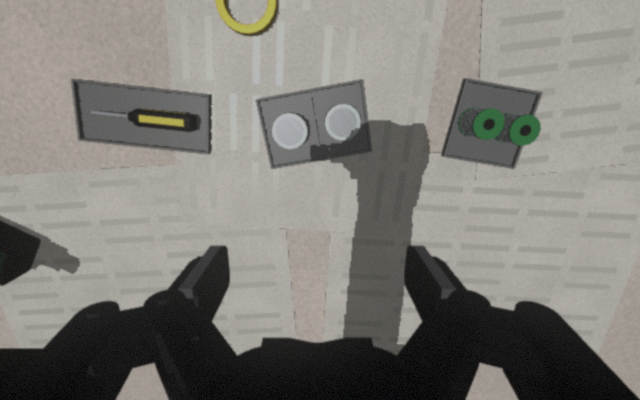

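Everything is in place: screwdriver (145,118), tins (290,131) and (343,122), spools (488,123) and (524,130). The drill and the tape roll appear at the same pixels as before.

```bash
python3 -c "
from station import *
from station import finish_job
print(finish_job())"
```

```text
the job is handed in; nothing more can be done
None
```

The job is handed in at about 42 s: the screwdriver lies lengthwise in the long tray, both spools stand upright in the square tray, one flux tin lies flat in each bay, and the drill and tape roll show no shift in the last picture.

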